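# Push the long bread board past the dimmer post into its bay

### The arm

A 7-joint arm with a two-finger parallel gripper is mounted at the origin on the work surface. World frame = base frame: x ahead of the robot, y to its left, z up, the work surface at z = 0. Lengths are in m, angles in rad, forces in N, time in s.
With the tool pointing down it reaches from about 0.425 to 0.95 m from the base axis. Payload 4.7 kg.
Tool frame: the origin (TCP) lies on the centre line of the jaws, within the pads' length; the fingertips stand robot.nose_length ahead of it and the grasp point (between the pads) lies 8 mm behind it (robot.nose_length is the distance from the TCP to the fingertips, in m); z points along the fingers, x is the direction in which the jaws open and shut, and the axes are right-handed (so a half turn about z gives the same grasp; the last joint's range is limited). The gripper opens to 85 mm and grips with 20 to 120 N. Pads are 22 mm wide; open, the fingers measure 114 mm over their backs; the gripper's body (76 mm by 85 mm) begins 54 mm behind the grasp point. The pads swing forward as they close: fully open they stand 13 mm farther back than shut.
Start: joints at [-1.241, 0.469, -0.049, 1.532, 0.024, 1.141, -0.082], TCP at [0.237, 0.632, 0.242] pointing down, gripper open.
Joint ranges: [-2.59, 2.59], [-0.33, 1.99], [-1.39, 1.29], [0.1, 2.45], [-1.04, 4.18], [0.21, 1.99], [-2.66, 2.66]. Speed limits (rad/s): [2.57, 2.57, 3.14, 3.14, 3.14, 3.14, 3.14].

### API

Orientations are given as [roll, pitch, yaw] about the fixed x, y, z axes, in that order (R = Rz(yaw) Ry(pitch) Rx(roll)).
In Python, from plant import robot gives the robot as it stands. Calls block until the motion is done:
- robot.goto(position, orientation): joint-space move of the TCP to a pose.
- robot.move_straight(position, vel=0.15, attitude=None, contact_N=None): straight line of the TCP; attitude=None keeps the orientation; vel is the mean speed in m/s. With contact_N (N) it stops when the force on the tool has changed by that much, and returns True; else False.
- robot.move_joints(angles): joint-space move.
- robot.grip(opening, strength=None): opening from 0.0 (shut) to 1.0 (fully open); strength is the grip in N (None keeps the last); returns when the fingers have stopped.
- robot.sleep(seconds).
- robot.inverse_kinematics(position, orientation): joint angles nearest the present ones, or None.
- robot.sense(): the state.
- robot.grab_frame(name): name is "scene" or "top" or "wrist"; returns a dict with "image" (480x640x3 uint8, red, green, blue), "range_z" (480x640 float32, m along the optical axis (not along the pixel's ray), 0 where there is no reading), "fx", "fy", "cx", "cy" (pixels), "R" (3x3) and "t" (3): a world point X has camera coordinates R X + t. Camera axes: x right, y down, z forward; pixel columns grow to the right and rows downward; lengths in m; the calibration is good to about 2 mm. A picture is of the moment at which its call begins.
A pose or a line that the arm cannot do raises robot.IKError and nothing moves.
- robot.close_job(): hands the job in, once; it reports no verdict.
The state is a dict: "t": time; "joint_pos": joint angles; "joint_velocities": joint speeds; "effort": joint torques, N m; "tcp_pos": TCP position; "tcp_rot": TCP orientation; "wrist_force": force on the tool from outside, world axes, zero at the start; "torque": the same for the moment, N m; "opening": opening from 0.0 (shut) to 1.0 (fully open).
Only numpy, scipy, OpenCV 4.12 (cv2) and the standard library are available. Lean on these libraries where they do the work, as an engineer would, in place of code of your own. Each camera call takes 0.05 s, during which the arm holds its last target.

### The job

Stow the long dark bread board in the three-sided bay at the back of the ledge by pushing it along the ledge with the fingertips: angle one end in behind the dimmer post, then push the other end round, until the board lies between the two cheeks with its whole long side against the back fence. Only push it, never pick it up or tip it; leave the dimmer knob's setting alone and do not disturb the decanter, tumbler, bottle opener, tray, olive jar or bowl.

Things in the scene. Friction and masses are not known exactly. Their poses are not given: they have to be found in the camera images.
- board: dark walnut bread board, a plain bar 240 mm long, 36 mm wide, 24 mm high, about 0.16 kg, lying flat and loose on the ledge (sliding friction moderate). Origin: centre of its underside. x axis along its length, z up. Either way round is right in the bay.
- bay: fixed three-sided bay of wooden strips 30 mm high and 12 mm thick, open towards the robot. Origin: on the ledge, at the middle of the foot of the back fence's inner face. Its -x axis points out of the mouth (roughly towards the robot), y runs along the fence. Inside length between the cheeks 270 mm (y = -135 to 135 mm); the cheeks reach 50 mm out from the fence (x = 0 to -50 mm). Grey felt look on the floor, level with the ledge.
- post: fixed brass post, 24 mm diameter, with the black dimmer knob (28 mm diameter) on top, 50 mm high in all; the post itself is 36 mm high, so the board passes below the knob. Origin: its foot, on the ledge. It stands in front of the bay's mouth, 85 mm out from the fence's inner face and 45 mm to one side or the other of the bay's middle. The flat brass disc with a dark centre at the mirrored place is an unused socket cover, no obstacle.
- dimmer_mark (a point): white pointer mark on top of the dimmer knob, 12 mm from its axis, which is the post's axis; it shows the lamp's setting. The knob turns easily about the vertical.
- decanter: empty stoppered glass decanter, 104 mm diameter, 220 mm high. Origin: centre of its base.
- tumbler: charcoal ceramic tumbler, 76 mm diameter, 85 mm high. Origin: centre of its base.
- opener: flat stainless bottle opener, 120 mm long, 8 mm high, with a ring at its +x end. Origin: middle of the handle, underside.
- tray: oak cheeseboard-shaped tray, 130 x 180 x 14 mm with a short handle along +y (65 mm beyond the slab). Origin: centre of the slab's underside.
- olives: jar with a brass cap, 64 mm diameter, 90 mm high. Origin: centre of its base.
- bowl: white ceramic bowl, 100 mm diameter, 40 mm high. Origin: centre of its base.
Not all that is in view belongs to the job. Several things have the shape of the board; the one meant has the colours described above.

How it is judged:
By the outcome, as a careful person would: the job done as asked, in the order asked, and still so for the second after the job is handed in, with the robot touching nothing.
It also fails if it takes over 67 s, if anything falls off the work surface, if the arm or the gripper's body presses on something with over 40 N, if the wrist force passes 120 N, or if a joint passes its speed limit or range.

## Working session

There is one attempt and no reset: what is moved stays moved. The work goes in short steps, each a Python script; the robot and the scene stay as the last script left them, time stands still between calls to the robot, and variables do not carry over. Pictures are saved under pics/ and viewed, and the job is handed in when it is done.

```bash
ls; mkdir -p pics; python3 - <<'E'
from plant import robot
import cv2
for n in ["scene","top","wrist"]:
    f=robot.grab_frame(n); cv2.imwrite(f"pics/a_{n}.png",f["image"][:,:,::-1]); print(n,f["fx"],f["cx"],f["cy"],f["R"].round(3).tolist(),f["t"])
s=robot.sense(); print(s, robot.nose_length)
E
```

```text
pics
scene 459.5831220973857 315.60186397474405 236.25870005116224 [[-0.384, 0.923, -0.01], [0.654, 0.264, -0.709], [-0.652, -0.279, -0.705]] [ 0.1994978  -0.25636087  1.4776887 ]
top 465.5053764990483 321.2641628092676 245.47511592158492 [[-0.022, -1.0, -0.011], [-0.998, 0.023, -0.055], [0.055, 0.01, -0.998]] [0.0152496  0.4808793  1.35879025]
wrist 401.8512114682865 317.04089265761996 235.2384003107023 [[0.35, 0.937, -0.001], [0.885, -0.331, 0.327], [0.306, -0.116, -0.945]] [-0.67459269 -0.04332692  0.38043257]
{'t': 0.15, 'joint_pos': array([-1.2408888 ,  0.46927783, -0.04860999,  1.53338778,  0.02412721,
        1.14098574, -0.08233745]), 'joint_velocities': array([ 0.0005745 , -0.0028944 ,  0.0004706 , -0.00249242, -0.00099429,
       -0.00099886, -0.00067604]), 'effort': array([ 5.91454100e-04, -5.10765553e+01, -4.68013063e-02, -2.37980872e+01,
        1.07006659e-02,  5.40794892e-03, -1.48353956e-05]), 'tcp_pos': array([0.23686746, 0.63163676, 0.24150137]), 'tcp_rot': array([3.14153056e+00, 1.47085774e-03, 1.21200100e+00]), 'wrist_force': array([-0.38657197,  0.49033556,  0.12439259]), 'torque': array([-0.034549  ,  0.01164751, -0.03116867]), 'opening': 1.0050192175639192} 0.011
```

View pics/a_top.png

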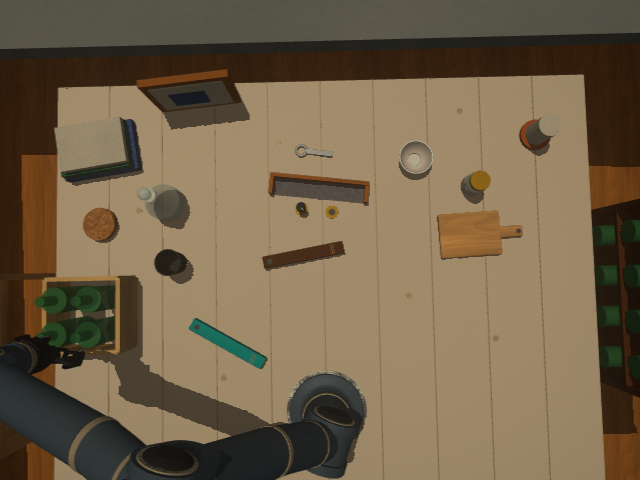

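View pics/a_scene.png

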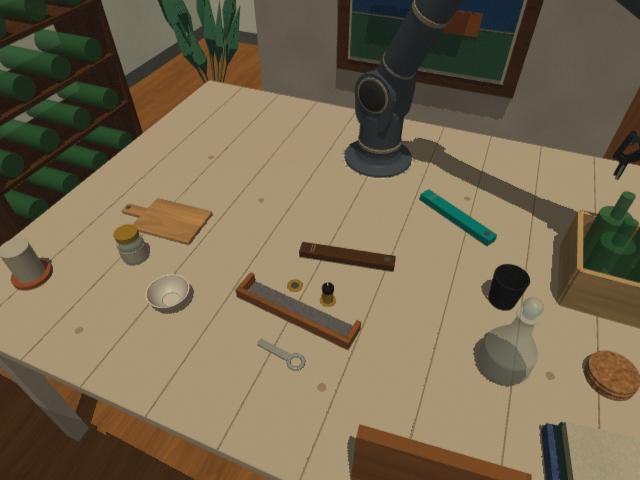

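The top view has two bar shapes. The dark walnut one at (303,255) fits the description; the teal one at (228,343) is the wrong colour. The bay is around (320,188), the post with its black knob at (301,208), and the flat socket cover at (332,212). I'll confirm with an enlarged crop.

```bash
cat > h.py <<'E'
import numpy as np, cv2
def ray(f,uv,z):
    uv=np.atleast_2d(uv).astype(float)
    d=np.c_[(uv[:,0]-f["cx"])/f["fx"],(uv[:,1]-f["cy"])/f["fy"],np.ones(len(uv))]
    R=np.array(f["R"]);c=-R.T@np.array(f["t"]); w=d@R
    return c+w*((z-c[2])/w[:,2])[:,None]
def proj(f,X):
    p=np.atleast_2d(X)@np.array(f["R"]).T+np.array(f["t"])
    return np.c_[f["fx"]*p[:,0]/p[:,2]+f["cx"],f["fy"]*p[:,1]/p[:,2]+f["cy"]]
def crop(f,u0,v0,u1,v1,k,name):
    im=f["image"][v0:v1,u0:u1,::-1]
    cv2.imwrite(name,cv2.resize(im,None,fx=k,fy=k,interpolation=cv2.INTER_CUBIC))
def board(f,box=(240,170,400,300),z=0.024):
    # dark walnut top: mask
    u0,v0,u1,v1=box
    im=f["image"][v0:v1,u0:u1].astype(int)
    return im
E
python3 - <<'E'
from plant import robot
from h import *
import pickle
for n in ["top","scene"]:
    f=robot.grab_frame(n); pickle.dump(f,open(f"{n}0.pkl","wb"))
    if n=="top": crop(f,250,160,390,280,5,"pics/b_top.png")
    else: crop(f,225,225,405,355,4,"pics/b_scene.png")
f=pickle.load(open("top0.pkl","rb"))
for p in [(303,255),(270,263),(320,190),(310,150),(301,208),(313,180),(290,230)]: print(p,f["image"][p[1],p[0]],ray(f,p,0).round(3),f["range_z"][p[1],p[0]])
E
```

```text
(303, 255) [69 44 24] [[0.455 0.06  0.   ]] 1.358111
(270, 263) [74 65 55] [[0.433 0.158 0.   ]] 1.3580544
(320, 190) [81 73 65] [[0.648 0.005 0.   ]] 1.3937184
(310, 150) [151 144 126] [[0.77  0.032 0.   ]] 1.3927422
(301, 208) [106 101  81] [[0.595 0.063 0.   ]] 1.3365669
(313, 180) [54 36 22] [[0.679 0.025 0.   ]] 1.3743379
(290, 230) [162 139 107] [[0.53  0.097 0.   ]] 1.386775
```

View pics/b_top.png

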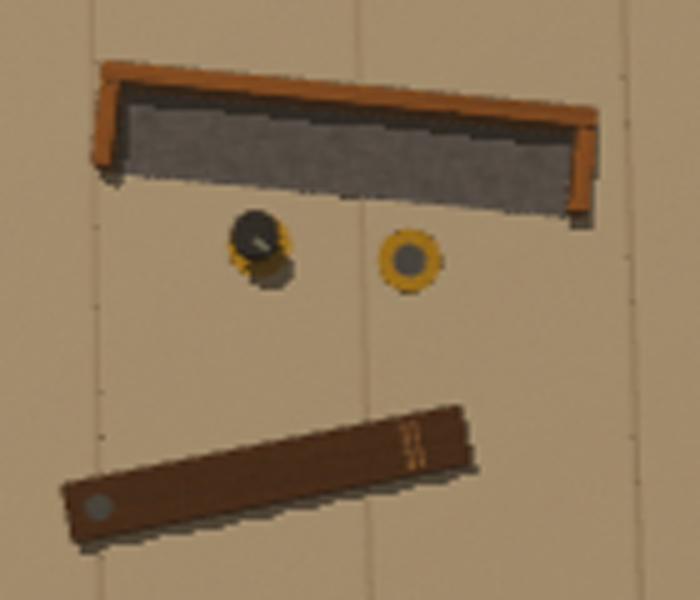

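View pics/b_scene.png

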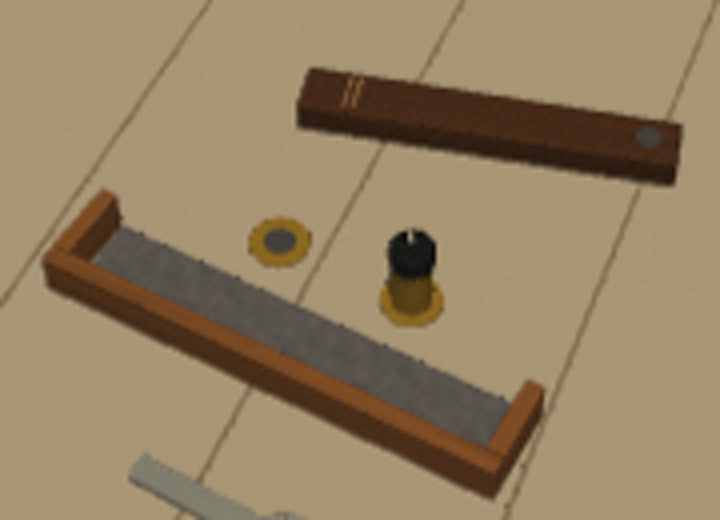

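The crop confirms the dark board is a plain walnut bar, with corners at about (262,257), (342,241), (345,253) and (265,268). The post stands on the +y side, in front of the bay mouth. Next I'll measure the poses.

```bash
cat >> h.py <<'E'
def rectpose(pts):
    c=np.asarray(pts,np.float32); (cx,cy),(w,h),a=cv2.minAreaRect((c*1000))
    a=np.deg2rad(a)
    if w<h: w,h=h,w; a+=np.pi/2
    a=(a+np.pi/2)%np.pi-np.pi/2   # angle of long axis in (-90,90)
    return cx/1000,cy/1000,a,w,h
def maskpts(f,m,z):
    n,l,st,_=cv2.connectedComponentsWithStats(m.astype(np.uint8))
    i=1+np.argmax(st[1:,4]); mm=(l==i).astype(np.uint8)
    c,_=cv2.findContours(mm,cv2.RETR_EXTERNAL,cv2.CHAIN_APPROX_NONE)
    c=max(c,key=len)[:,0,:]
    return c,ray(f,c,z)[:,:2]
def board_top(f,box=(235,165,400,300)):
    im=f["image"].astype(int); R,G,B=im[...,0],im[...,1],im[...,2]
    m=(R-B>18)&(R<95)&(R>45)&(R-G>10)
    b=np.zeros_like(m); u0,v0,u1,v1=box; b[v0:v1,u0:u1]=1
    m&=b
    # height gate
    h=height(f); m&=(h>0.012)&(h<0.04)
    c,p=maskpts(f,m,0.024)
    return m,c,rectpose(p)
def height(f):
    v,u=np.mgrid[0:480,0:640]; z=f["range_z"].astype(float)
    R=np.array(f["R"]);t=np.array(f["t"])
    P=np.stack([(u-f["cx"])/f["fx"]*z-t[0],(v-f["cy"])/f["fy"]*z-t[1],z-t[2]],-1)
    return P@R[:,2]
def bayframe(f,box=(260,165,375,215)):
    im=f["image"].astype(int); R,B=im[...,0],im[...,2]
    m=(R-B>55)&(R>90)&(height(f)>0.015)&(height(f)<0.045); b=np.zeros_like(m); u0,v0,u1,v1=box; b[v0:v1,u0:u1]=1; m&=b
    return m,maskpts(f,m,0.03)
E
python3 - <<'E'
from h import *; import pickle
f=pickle.load(open("top0.pkl","rb"))
m,c,p=board_top(f); print("board",p,np.rad2deg(p[2]),m.sum())
h=height(f)
print("floor h",h[230,290],h[150,310],h[255,303])
m2,(c2,p2)=bayframe(f); print(len(c2)); q=rectpose(p2);print("bay outer",q,np.rad2deg(q[2]))
o=f["image"][:,:,::-1].copy(); o[m]=(0,255,0); o[m2]=(255,0,0)
cv2.imwrite("pics/c.png",cv2.resize(o[160:280,250:390],None,fx=5,fy=5,interpolation=0))
im=f["image"].astype(int)
k=(im.max(2)<60)&(h>0.04); k[:195]=0;k[220:]=0;k[:,:290]=0;k[:,315:]=0
v,u=np.nonzero(k); print(len(u),u.mean(),v.mean(),ray(f,(u.mean(),v.mean()),0.05),h[k].mean())
k=(im[...,0]-im[...,2]>90); k[:203]=0;k[222:]=0;k[:,:322]=0;k[:,345:]=0
v,u=np.nonzero(k);print("disc",ray(f,((u.min()+u.max())/2,(v.min()+v.max())/2),0.001))
g=pickle.load(open("scene0.pkl","rb")); hg=height(g); ig=g["image"].astype(int)
k=(ig.max(2)<60)&(hg>0.044); k[:275]=0;k[305:]=0;k[:,:315]=0;k[:,345:]=0
v,u=np.nonzero(k); print(len(u),u.mean(),v.mean(),ray(g,(u.mean(),v.mean()),0.05))
E
```

```text
board (0.45523757934570314, 0.05880021667480469, np.float64(-1.3958716672438696), 236.64845275878906, 34.99774169921875) -79.97755527496336 1115
floor h 0.0022245422937225835 0.008791699522502097 0.02634454372979016
271
bay outer (0.6538585205078125, 0.008376296997070312, np.float64(1.452741325148883), 292.966064453125, 60.90031433105469) 83.23594665527344
57 300.7368421052632 206.8421052631579 [[0.59194774 0.06078344 0.05      ]] 0.05094728125477296
disc [[ 0.58264228 -0.02824434  0.001     ]]
87 327.58620689655174 287.5632183908046 [[0.59791469 0.06252926 0.05      ]]
```

View pics/c.png

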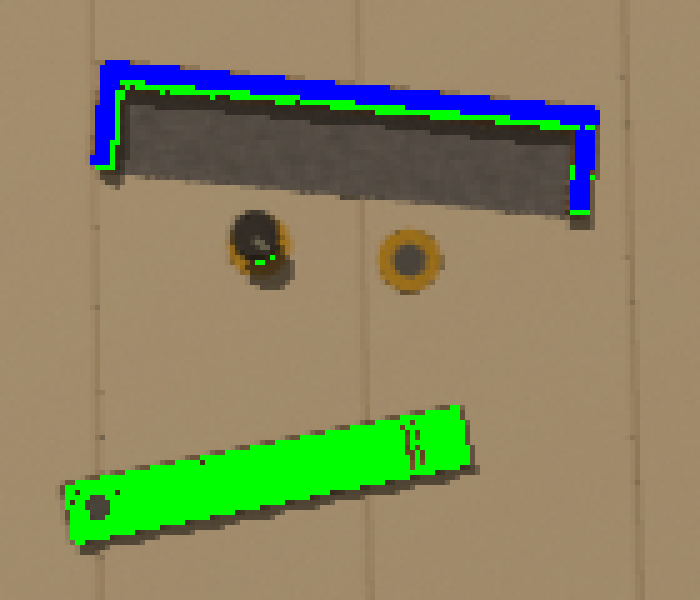

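The bay, post and socket-cover measurements agree to within about 2 mm. The bay origin is ≈ (0.673, 0.006) with its x axis at −6.8°, and the post is on its +y side.

The plan has four pushes:
1. Push the board lengthwise towards −y.
2. Push the +y end round towards the bay.
3. Push lengthwise behind the post.
4. Push the −y end in.

Starting with the first push.

```bash
cat >> h.py <<'E'
BA=np.deg2rad(-6.76); BO=np.array([0.6727,0.0061])
BX=np.array([np.cos(BA),np.sin(BA)]); BY=np.array([-np.sin(BA),np.cos(BA)])
def w2l(p): d=np.asarray(p)-BO; return np.array([d@BX,d@BY])
def l2w(p): return BO+p[0]*BX+p[1]*BY
POST=l2w((-.085,.045))
def where(robot,name=None,box=(235,165,420,310)):
    f=robot.grab_frame("top"); m,c,p=board_top(f,box)
    ctr=np.array(p[:2]); a=p[2]%np.pi      # world angle of axis pointing to +y
    u=np.array([np.cos(a),np.sin(a)])
    print("t",round(robot.sense()["t"],2),"board local mm",(w2l(ctr)*1000).round(1),"alpha(deg,+ = +y end nearer fence)",round(90-np.rad2deg(a-BA),1),"LW",round(p[3]),round(p[4]))
    if name: crop(f,235,150,435,300,4,name)
    return ctr,u,a
def wrap(y):
    return (y+np.pi/2)%np.pi-np.pi/2
def D(yaw): return [np.pi,0,wrap(yaw)]
ZP=0.017; ZU=0.13
E
python3 - <<'E'
from plant import robot
from h import *
c,u,a=where(robot)
robot.move_straight([0.237,0.632,0.34],vel=.3)
robot.grip(0.0)
s=c+(.12+.011+.02)*u; yaw=a-np.pi/2
robot.goto([*s,0.25],D(yaw)); print(robot.sense()["joint_pos"].round(2))
robot.move_straight([*s,ZP],vel=.2)
e=c+(.12+.011-.100)*u
f0=robot.sense()["wrist_force"]
print(robot.move_straight([*e,ZP],vel=.09,contact_N=10))
s=robot.sense(); print(s["t"],s["wrist_force"]-f0,s["tcp_pos"],s["opening"])
f=robot.grab_frame("top"); crop(f,235,150,435,300,4,"pics/d.png")
E
```

```text
t 0.3 board local mm [-222.2   26.7] alpha(deg,+ = +y end nearer fence) -16.8 LW 237 35
[-0.84  0.13  0.33  1.99 -0.05  1.02 -0.31]
False
6.075 [ 0.89841743 -0.52808506 -0.34870252] [0.44963372 0.08946225 0.01684613] -0.0018558900969759898
```

View pics/d.png

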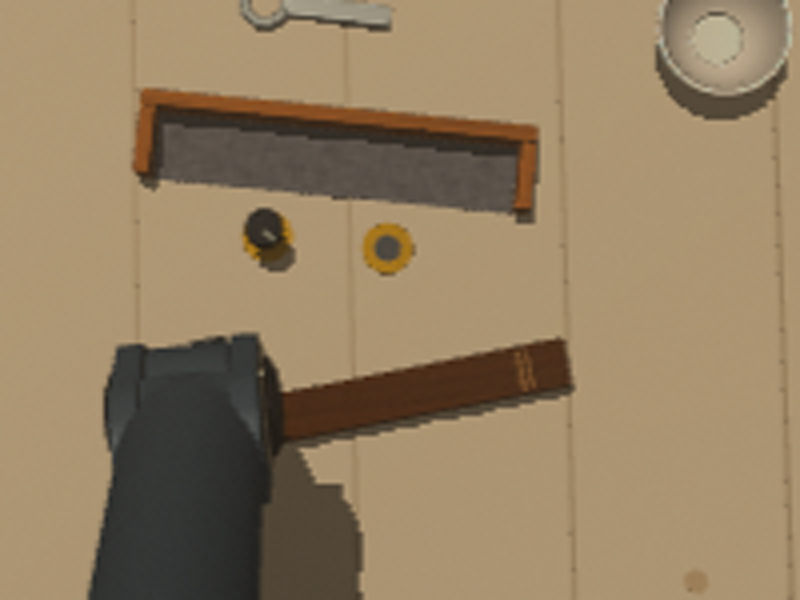

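The push went straight, with the board now at crop (285–570, 340–440). Swinging the end from here would pass too close to the post, so I'll push 35 mm further lengthwise before rotating.

```bash
python3 - <<'E'
from plant import robot
from h import *
a=np.deg2rad(100.02); u=np.array([np.cos(a),np.sin(a)])
p=robot.sense()["tcp_pos"][:2]; yaw=a-np.pi/2
e=p-.035*u; print(robot.move_straight([*e,ZP],vel=.08,contact_N=10))
b=e+.03*u; robot.move_straight([*b,ZP],vel=.2)
robot.move_straight([*b,ZU],vel=.3)
o=l2w((-.29,.12))
robot.move_straight([*o,ZU],vel=.3)
where(robot,"pics/e.png",(235,200,430,310))
E
```

```text
False
t 8.03 board local mm [-182.7 -104.4] alpha(deg,+ = +y end nearer fence) -17.0 LW 237 36
```

View pics/e.png

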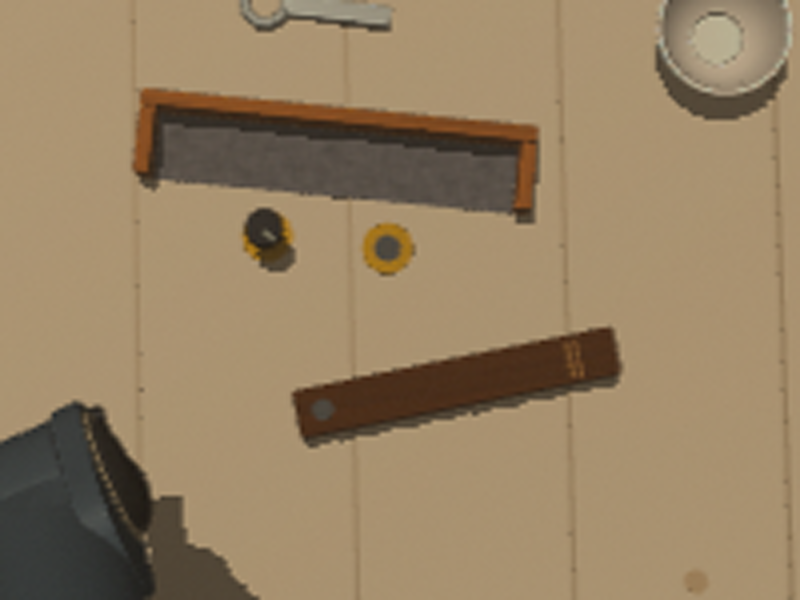

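```bash
python3 - <<'E'
from plant import robot
from h import *
c=l2w((-.1827,-.1044)); a=np.deg2rad(90+17.0)+BA
def tool(th,off):
    u=np.array([np.cos(a-th),np.sin(a-th)]); nr=np.array([-u[1],u[0]])
    return c-.055*np.array([np.cos(a),np.sin(a)])+.155*u+(.029+off)*nr, a-th
p,y=tool(0,.009); print(p)
robot.goto([*p,0.1],D(y)); robot.move_straight([*p,ZP],vel=.15)
for k in range(1,7):
    th=np.deg2rad(43)*k/6
    p,y=tool(th,-.001 if k>1 else 0)
    r=robot.move_straight([*p,ZP],vel=.08,attitude=D(y),contact_N=10)
    if r: print("contact",k); break
p,y=tool(np.deg2rad(43),.02) ; 
if not r: robot.move_straight([*p,ZP],vel=.2)
p=robot.sense()["tcp_pos"]
robot.move_straight([p[0],p[1],ZU],vel=.3)
o=l2w((-.24,.15)); robot.move_straight([*o,ZU],vel=.3)
where(robot,"pics/f.png",(235,180,440,310))
E
```

```text
[0.42380924 0.01558339]
t 16.52 board local mm [-138.1 -104.1] alpha(deg,+ = +y end nearer fence) 25.6 LW 239 36
```

View pics/f.png

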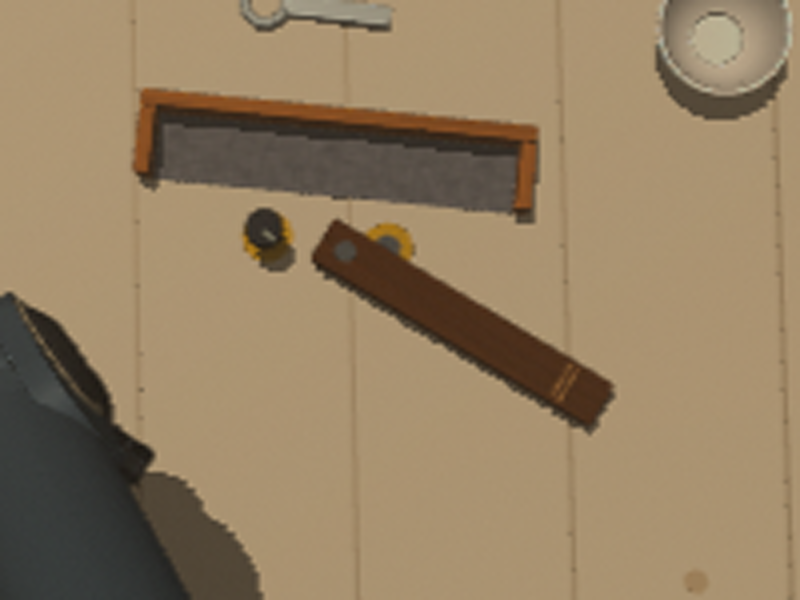

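The board is at α = 25.6°, clear of the post, with its +y end at crop (335,240). Next comes a small sideways push to line up behind the post, then the lengthwise push.

```bash
python3 - <<'E'
from plant import robot
from h import *
c=l2w((-.1381,-.1041)); a=np.deg2rad(90-25.6)+BA
u=np.array([np.cos(a),np.sin(a)]); nr=np.array([-u[1],u[0]])
s=c+.044*nr; robot.goto([*s,0.11],D(a)); robot.move_straight([*s,ZP],vel=.2)
e=c+(.029-.022)*nr; print(robot.move_straight([*e,ZP],vel=.08,contact_N=10))
b=e+.03*nr; robot.move_straight([*b,ZP],vel=.2); robot.move_straight([*b,ZU],vel=.3)
o=l2w((-.25,.15)); robot.move_straight([*o,ZU],vel=.35)
where(robot,None,(235,180,440,310))
E
```

```text
False
t 20.47 board local mm [-117.1 -114.9] alpha(deg,+ = +y end nearer fence) 26.0 LW 239 36
```

```bash
python3 - <<'E'
from plant import robot
from h import *
c=l2w((-.1171,-.1149)); a=np.deg2rad(90-26.0)+BA
u=np.array([np.cos(a),np.sin(a)])
s=c-.148*u; robot.goto([*s,0.11],D(a-np.pi/2)); robot.move_straight([*s,ZP],vel=.2)
e=c-(.131-.096)*u; print(robot.move_straight([*e,ZP],vel=.08,contact_N=6)); q=robot.sense();print(q["tcp_pos"],e)
b=q["tcp_pos"][:2]-.03*u; robot.move_straight([*b,ZP],vel=.2); robot.move_straight([*b,ZU],vel=.3)
o=l2w((-.25,-.15)); robot.move_straight([*o,ZU],vel=.35)
where(robot,"pics/g.png",(274,180,440,310))
E
```

```text
False
[ 0.52385198 -0.12371404  0.01693074] [ 0.52394988 -0.12365034]
t 25.48 board local mm [-74.4 -29.7] alpha(deg,+ = +y end nearer fence) 26.1 LW 239 37
```

View pics/g.png

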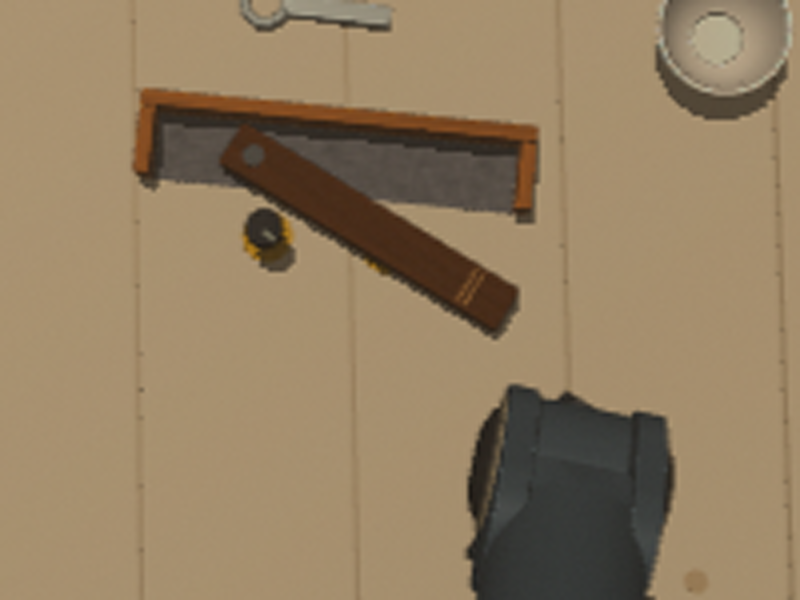

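The +y end is now behind the post, at crop (245,150), with about 12 mm to spare. Next I rotate the −y end part of the way and push lengthwise to centre the board.

```bash
cat >> h.py <<'E'
def rotW(robot,cl,alpha,dth,steps,rc=.055,lever=.1,over=.001,contact=10):
    """push robot side near the -y end along an arc about a point rc beyond the centre; alpha falls by dth (deg)"""
    c=l2w(cl); a=np.deg2rad(90-alpha)+BA; u0=np.array([np.cos(a),np.sin(a)]); P=c+rc*u0
    def tool(th,off):
        u=np.array([np.cos(a+th),np.sin(a+th)]); nr=np.array([-u[1],u[0]])
        return P-(rc+lever)*u+(.029+off)*nr, a+th
    p,y=tool(0,.015); robot.goto([*p,.11],D(y)); robot.move_straight([*p,ZP],vel=.2)
    for k in range(1,steps+1):
        p,y=tool(np.deg2rad(dth)*k/steps,-over)
        r=robot.move_straight([*p,ZP],vel=.07,attitude=D(y),contact_N=contact)
        if r: print("contact at step",k); break
    q=robot.sense()["tcp_pos"][:2]; nr=np.array([-np.sin(y),np.cos(y)]); nr=np.array([-np.sin(y),np.cos(y)])
    b=q+.02*nr; robot.move_straight([*b,ZP],vel=.2); robot.move_straight([*b,ZU],vel=.3)
E
python3 - <<'E'
from plant import robot
from h import *
rotW(robot,(-.0744,-.0297),26.1,12,2)
o=l2w((-.25,-.15)); robot.move_straight([*o,ZU],vel=.35)
where(robot,"pics/i.png",(274,180,440,310))
E
```

```text
t 29.62 board local mm [-62.8 -34.3] alpha(deg,+ = +y end nearer fence) 14.2 LW 239 38
```

View pics/i.png

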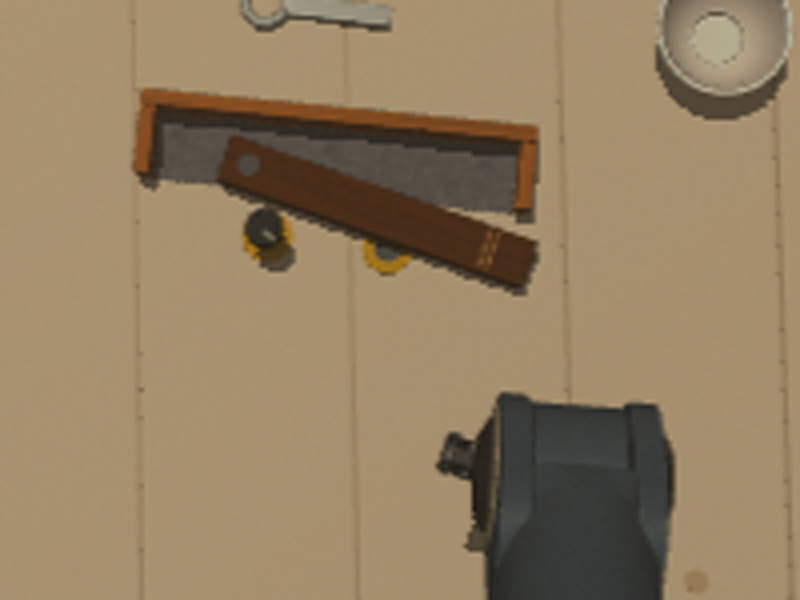

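As predicted. Now I'll push lengthwise about 34 mm, then swing the −y end in.

```bash
python3 - <<'E'
from plant import robot
from h import *
c=l2w((-.0628,-.0343)); a=np.deg2rad(90-14.2)+BA
u=np.array([np.cos(a),np.sin(a)])
s=c-.148*u; robot.goto([*s,0.11],D(a-np.pi/2)); robot.move_straight([*s,ZP],vel=.2)
e=c-(.131-.034)*u; print(robot.move_straight([*e,ZP],vel=.08,contact_N=6))
b=robot.sense()["tcp_pos"][:2]-.03*u; robot.move_straight([*b,ZP],vel=.2); robot.move_straight([*b,ZU],vel=.3)
o=l2w((-.25,-.15)); robot.move_straight([*o,ZU],vel=.35)
where(robot,"pics/j.png",(274,180,440,310))
E
```

```text
False
t 33.75 board local mm [-53.5   0.8] alpha(deg,+ = +y end nearer fence) 14.7 LW 239 37
```

View pics/j.png

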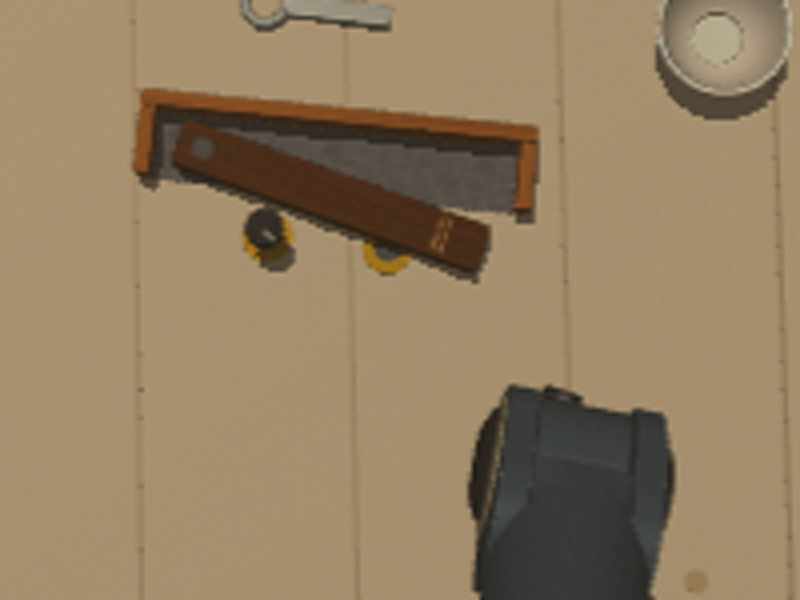

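```bash
python3 - <<'E'
from plant import robot
from h import *
rotW(robot,(-.0535,.0008),14.7,14.7,3,contact=6)
o=l2w((-.25,-.15)); robot.move_straight([*o,ZU],vel=.35)
where(robot,"pics/k.png",(274,180,440,310))
E
```

```text
t 38.24 board local mm [-39.3  -1.6] alpha(deg,+ = +y end nearer fence) -0.1 LW 239 38
```

View pics/k.png

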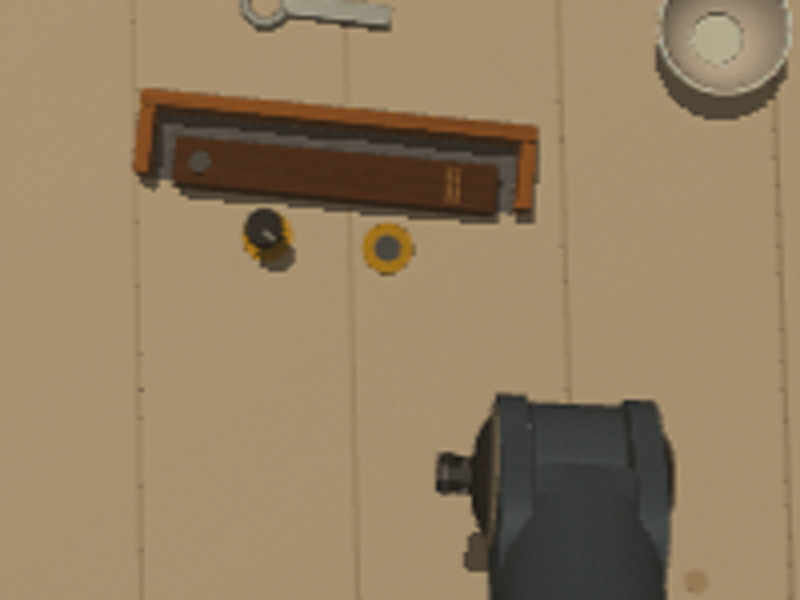

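Parallel and clear of everything. Now I'll push it home onto the fence, one side at a time, staying clear of the knob.

```bash
cat >> h.py <<'E'
def pushin(robot,y,front,target,first=.012):
    s=l2w((front-.011-first,y)); yw=np.pi/2+BA
    robot.goto([*s,.11],D(yw)); robot.move_straight([*s,ZP],vel=.2)
    e=l2w((target-.011,y)); r=robot.move_straight([*e,ZP],vel=.05,contact_N=5)
    q=robot.sense()["tcp_pos"][:2]; print("push y",y,"stopped",r,"finger face local x mm",round((w2l(q)[0]+.011)*1000,1))
    b=l2w((w2l(q)[0]-.012,y)); robot.move_straight([*b,ZP],vel=.2); robot.move_straight([*b,.11],vel=.3)
E
python3 - <<'E'
from plant import robot
from h import *
pushin(robot,-.022,-.0575,-.042)
pushin(robot,.092,-.0575,-.033)
pushin(robot,-.085,-.047,-.031)
o=l2w((-.25,-.15)); robot.move_straight([*o,ZU],vel=.35)
where(robot,"pics/l.png",(274,180,440,310))
E
```

```text
push y -0.022 stopped False finger face local x mm -41.8
push y 0.092 stopped True finger face local x mm -36.7
push y -0.085 stopped True finger face local x mm -36.9
t 46.94 board local mm [-17.7  -9. ] alpha(deg,+ = +y end nearer fence) 0.1 LW 253 38
```

View pics/l.png

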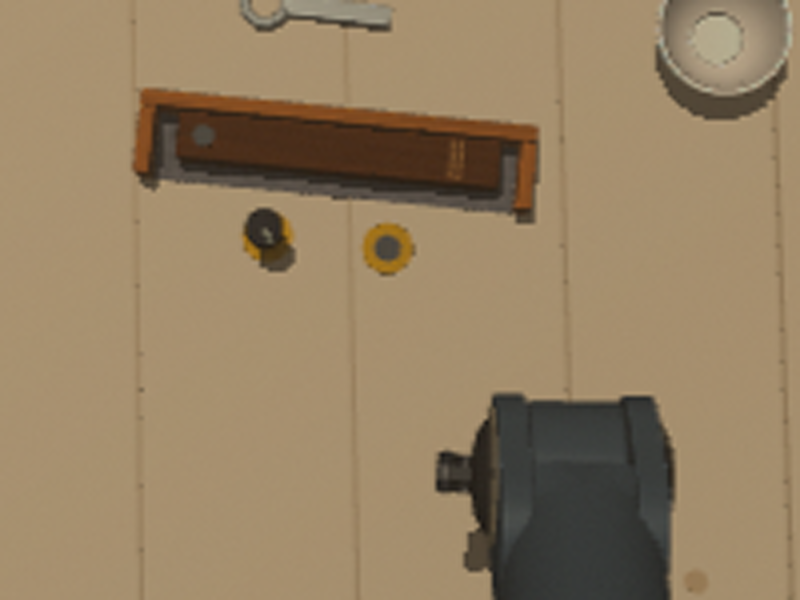

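```bash
python3 - <<'E'
from plant import robot
from h import *
import pickle
f=robot.grab_frame("top"); g=robot.grab_frame("scene")
pickle.dump((f,g),open("last.pkl","wb"))
f0=pickle.load(open("top0.pkl","rb")); g0=pickle.load(open("scene0.pkl","rb"))
def k(f,b): u,v,w=b; return cv2.resize(f["image"][v:v+w,u:u+w,::-1],(300,300),interpolation=cv2.INTER_CUBIC)
a=np.hstack([k(f0,(288,195,26)),k(f,(288,195,26))]); 
b=np.hstack([k(g0,(313,275,34)),k(g,(313,275,34))])
cv2.imwrite("pics/m.png",np.vstack([a,b]))
crop(g,225,225,405,355,4,"pics/n.png")
E
```

```text
(no output)
```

View pics/m.png

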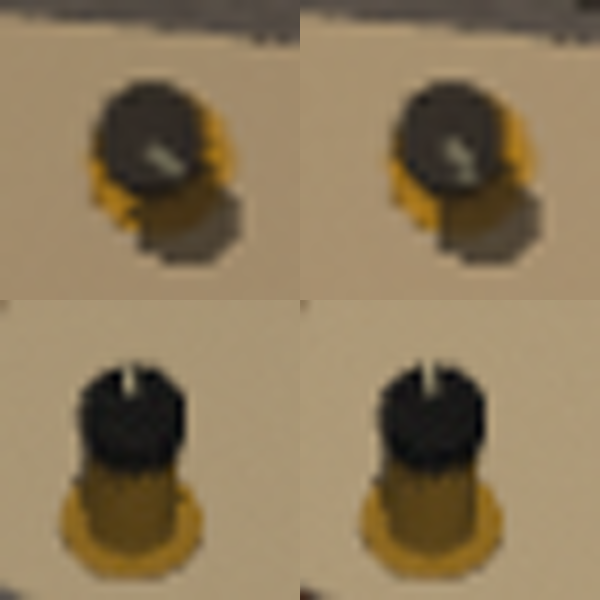

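View pics/n.png

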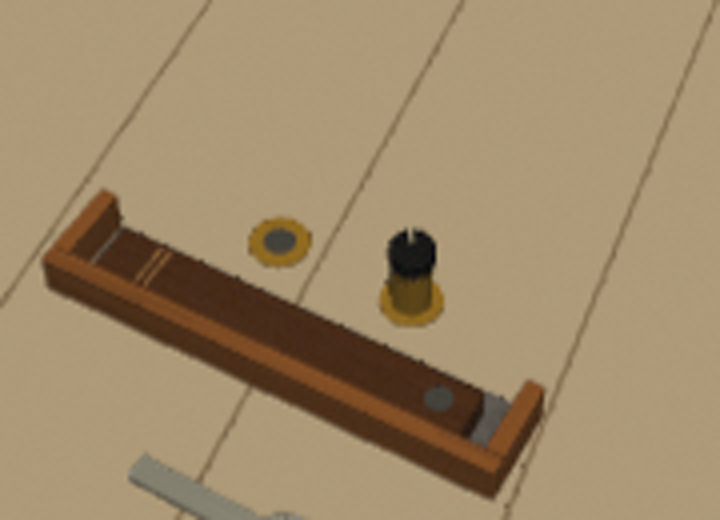

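The two views disagree on the knob mark: the top view hints at a small change and the scene view shows none. I'll check the pixels.

```bash
python3 - <<'E'
from h import *
import pickle
f,g=pickle.load(open("last.pkl","rb"))
f0=pickle.load(open("top0.pkl","rb")); g0=pickle.load(open("scene0.pkl","rb"))
for a in (f0,f): print(a["image"][202:214,296:308].mean(2).astype(int)); print()
for a in (g0,g): print(a["image"][281:292,320:335].mean(2).astype(int)); print()
E
python3 - <<'E'
from plant import robot
from h import *
f=robot.grab_frame("top"); print(f["image"][204:212,298:306].mean(2).astype(int))
f=robot.grab_frame("wrist"); print(proj(f,[*POST,.05])); cv2.imwrite("pics/o.png",f["image"][:,:,::-1])
E
```

```text
[[136 135 124  72  55  56  67 112 135 136 136 136]
 [129  94  54  37  44  44  44  46  77 129 136 135]
 [123  56  46  44  45  44  43  43  47  76 123 136]
 [ 94  46  44  44  44  45  44  42  43  63 104 123]
 [ 63  45  43  45  44  45  43  43  39  60 101 118]
 [ 56  44  44  44  50  65  44  44  40  50  83 108]
 [ 57  44  43  43  60  96  87  45  41  56  96 104]
 [ 89  47  46  44  42  56  88  86  38  36  65 104]
 [ 91  55  35  44  44  42  45  48  34  45  64 108]
 [ 93  96  72  33  28  28  28  36  45  46  48  82]
 [ 89 100  96  76  43  38  43  43  47  47  51  59]
 [132 116  92  50  47  47  48  48  47  50  60  65]]

[[140 140 128  75  60  59  72 116 140 140 139 140]
 [134  97  41  44  47  46  46  47  80 133 141 140]
 [127  59  46  48  46  47  45  45  49  78 127 140]
 [ 98  49  46  46  45  44  46  45  44  65 108 127]
 [ 65  48  47  47  47  49  45  45  43  62 104 122]
 [ 61  47  46  47  65  91  47  45  42  63 103 113]
 [ 58  47  46  45  63  99  91  45  42  58 100 109]
 [ 93  39  47  45  46  59  82  44  40  39  68 108]
 [ 97  75  37  46  46  59  83  55  35  47  67 111]
 [ 98 101  75  35  31  32  
[... 1128 characters left out ...]
  74 143]
 [149 143  69  28  24  23  26  34  25  25  23  24  24  26 141]
 [149 120  47  27  27  24  24  21  24  24  26  23  22  24 141]
 [149 119  47  25  26  26  24  26  23  23  23  20  24  23 142]
 [148 126  47  27  24  26  26  23  26  26  22  24  24  15 142]
 [149 149  60  18  23  23  23  26  26  24  24  23  19  28 142]
 [149 148  76  21  14  17  27  23  24  27  25  16  19  71 143]]

[[ 46  46  47  47  46  46  48  79]
 [ 47  47  46  46  46  44  45  66]
 [ 47  46  47  48  45  44  44  62]
 [ 47  46  65  92  48  45  42  63]
 [ 46  45  63 100  91  45  43  58]
 [ 47  46  45  59  82  45  39  38]
 [ 38  45  46  58  83  55  36  47]
 [ 74  34  33  31  31  38  46  49]]
[[594.40559537 472.89017249]]
```

View pics/o.png

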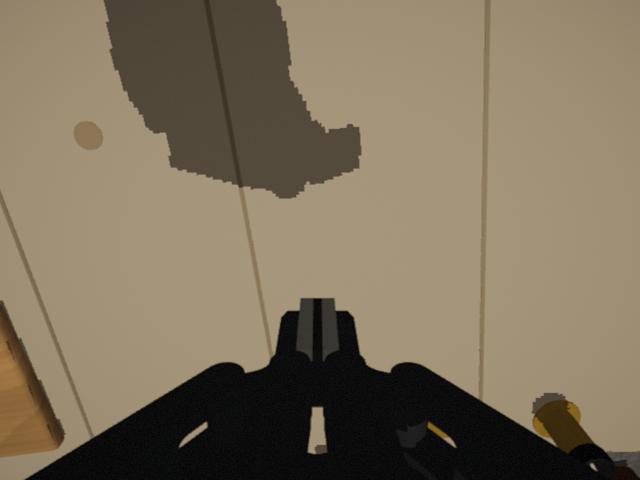

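```bash
python3 - <<'E'
import cv2,numpy as np
for n in "defgijkl":
    im=cv2.imread(f"pics/{n}.png"); s=cv2.resize(im,(200,150),interpolation=cv2.INTER_AREA)
    print(n); print(s[206-150:213-150,299-235:305-235].mean(2).astype(int))
E
```

```text
d
[[48 48 48 46 45 44]
 [48 56 70 53 45 43]
 [47 64 97 91 54 43]
 [46 48 64 91 84 43]
 [43 44 44 50 52 39]
 [40 31 31 32 39 46]
 [75 46 42 44 47 51]]
e
[[48 48 48 46 46 45]
 [46 56 69 52 45 45]
 [46 64 96 90 53 43]
 [46 48 64 90 83 42]
 [44 44 44 50 52 40]
 [40 33 32 33 40 47]
 [74 46 41 45 46 50]]
f
[[47 48 48 46 45 44]
 [47 57 69 51 45 43]
 [46 64 96 90 53 43]
 [46 47 64 91 84 42]
 [44 44 45 51 53 39]
 [41 33 33 34 40 46]
 [75 46 40 45 46 49]]
g
[[46 47 47 44 43 43]
 [46 55 67 50 43 42]
 [45 63 93 87 52 43]
 [44 47 62 89 81 40]
 [42 43 43 50 52 38]
 [39 32 31 32 38 44]
 [74 46 41 44 46 49]]
i
[[46 46 47 45 44 42]
 [45 55 67 51 44 42]
 [46 63 94 87 52 42]
 [44 47 63 88 81 41]
 [43 44 44 49 51 38]
 [42 31 31 33 38 45]
 [74 45 40 43 46 49]]
j
[[46 46 47 43 44 43]
 [45 55 67 51 44 43]
 [45 63 94 87 51 43]
 [45 47 63 89 82 42]
 [43 43 43 49 52 39]
 [39 32 31 32 38 45]
 [71 44 40 44 45 47]]
k
[[45 47 47 45 43 43]
 [45 55 67 52 44 42]
 [45 63 94 87 52 42]
 [45 47 62 88 82 40]
 [43 44 44 49 52 38]
 [39 32 32 33 39 45]
 [73 45 41 44 46 48]]
l
[[47 49 51 45 45 44]
 [46 65 86 53 44 44]
 [46 65 95 86 47 42]
 [45 47 64 81 47 38]
 [43 45 57 76 54 37]
 [40 32 34 36 40 45]
 [77 46 41 43 44 49]]
```

View pics/a_wrist.png

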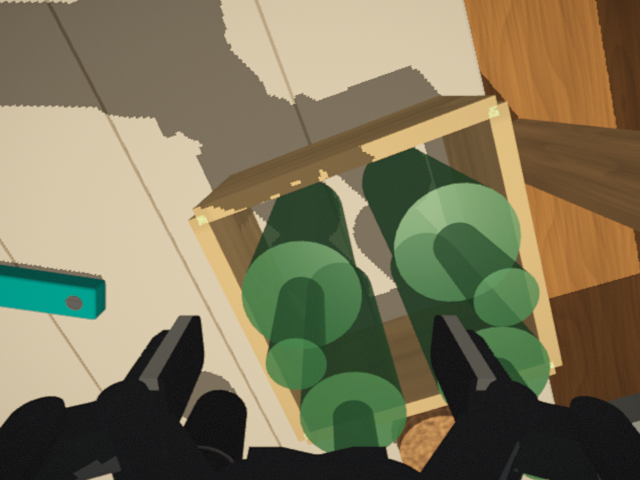

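The knob did turn slightly between pictures k and l, during the final push-in, so part of the gripper must have brushed it. I'll bring the wrist camera over it for an accurate angle.

```bash
python3 - <<'E'
from plant import robot
from h import *
f=robot.grab_frame("wrist"); s=robot.sense(); print(s["t"],s["tcp_pos"],s["tcp_rot"],s["joint_pos"].round(2))
R=np.array(f["R"]); C=-R.T@f["t"]; print("cam",C)
for z in (.13,.16,.2,.25):
    dz=z-s["tcp_pos"][2]
    # virtual camera raised dz
    d=R.T@np.array([(320-f["cx"])/f["fx"],(150-f["cy"])/f["fy"],1]); G=(C+[0,0,dz])+d*((.05-C[2]-dz)/d[2])
    off=G[:2]-s["tcp_pos"][:2]
    psi=s["tcp_rot"][2]
    for extra in (0,np.pi,np.pi/2,-np.pi/2,np.pi/4,-np.pi/4):
        M=np.array([[np.cos(extra),-np.sin(extra)],[np.sin(extra),np.cos(extra)]])
        t=POST-M@off
        try: q=robot.inverse_kinematics([*t,z],[np.pi,0,psi+extra])
        except Exception as e: q=None
        print(z,round(extra,2),t.round(3),None if q is None else (np.abs(q-s["joint_pos"]).max().round(2)))
E
```

```text
47.1917 [ 0.40755739 -0.11300681  0.12969267] [-3.13833746e+00 -1.62834865e-04  1.45372129e+00] [ 0.5   0.24 -0.38  2.2   0.13  0.73  1.49]
cam [ 0.32471115 -0.10311923  0.26146202]
0.13 0 [0.651 0.052] 0.52
0.13 3.14 [0.537 0.069] 3.3
0.13 1.57 [0.602 0.118] 0.88
0.13 -1.57 [0.585 0.004] 1.73
0.13 0.79 [0.64  0.095] 0.51
0.13 -0.79 [0.628 0.014] 1.04
0.16 0 [0.647 0.052] 0.54
0.16 3.14 [0.54  0.069] 3.33
0.16 1.57 [0.602 0.114] 0.91
0.16 -1.57 [0.585 0.007] 1.74
0.16 0.79 [0.637 0.093] 0.53
0.16 -0.79 [0.625 0.017] 1.04
0.2 0 [0.642 0.053] 0.56
0.2 3.14 [0.545 0.069] 3.35
0.2 1.57 [0.602 0.109] 0.96
0.2 -1.57 [0.585 0.012] 1.75
0.2 0.79 [0.634 0.089] 0.56
0.2 -0.79 [0.622 0.021] 1.04
0.25 0 [0.636 0.053] 0.6
0.25 3.14 [0.551 0.069] 3.38
0.25 1.57 [0.602 0.103] 1.01
0.25 -1.57 [0.586 0.018] 1.77
0.25 0.79 [0.629 0.085] 0.6
0.25 -0.79 [0.618 0.025] 1.04
```

```bash
python3 - <<'E'
from plant import robot
from h import *
import pickle
robot.move_straight([.642,.053,.20],vel=.3)
f=robot.grab_frame("wrist"); pickle.dump(f,open("w1.pkl","wb")); p=proj(f,[*POST,.05])[0]; print(p,robot.sense()["t"])
u,v=p.astype(int); crop(f,max(u-60,0),max(v-60,0),u+60,v+60,5,"pics/p.png")
E
```

```text
[321.49109013 152.35345582] 48.3833
```

View pics/p.png

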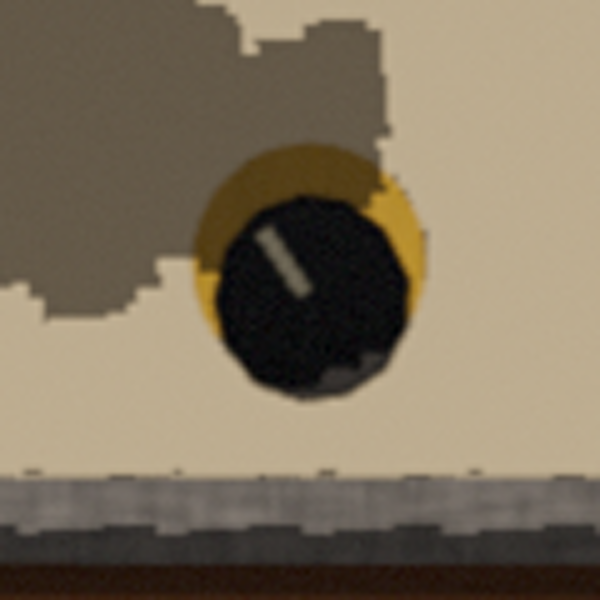

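```bash
python3 - <<'E'
from h import *; import pickle
w=pickle.load(open("w1.pkl","rb")); f,g=pickle.load(open("last.pkl","rb"))
f0=pickle.load(open("top0.pkl","rb")); g0=pickle.load(open("scene0.pkl","rb"))
u0,v0=261,92
k=np.array([[265,232],[305,297]])/5+[u0,v0]-.4
# mask mark
im=w["image"].astype(int).mean(2); h=np.zeros_like(im,bool); h[132:153,308:326]=1
m=h&(im>60); 
n,l,st,ce=cv2.connectedComponentsWithStats(m.astype(np.uint8)); print(st[1:],ce[1:])
P=ray(w,k,.05)[:,:2]; d=P[0]-P[1]; print("tip",P[0],"inner",P[1],"len",np.linalg.norm(d),"angle now deg",np.rad2deg(np.arctan2(d[1],d[0])))
# knob centre in wrist image ~ ellipse of black
ax=P[0]-.012*d/np.linalg.norm(d); print("axis from tip-12mm",ax,"POST",POST)
def cen(F,box,bg,thr):
    u0,v0,u1,v1=box; a=F["image"][v0:v1,u0:u1].astype(float).mean(2)-bg; a[a<thr]=0
    V,U=np.mgrid[v0:v1,u0:u1]; return np.array([(a*U).sum(),(a*V).sum()])/a.sum(),a.sum()
for nm,A,B,box,bg in (("top",f0,f,(299,206,304,211),46),("scene",g0,g,(326,282,330,287),25)):
    for F in (A,B):
        c,s=cen(F,box,bg,8); p=ray(F,c,.05)[0,:2]; print(nm,c.round(2),s.round(0),(p*1000).round(2), )
    
E
```

```text
[[312 138  11  13  49]] [[317.08163265 143.87755102]]
tip [0.58333878 0.05654628] inner [0.59268085 0.0609726 ] len 0.010337631112865798 angle now deg -154.64816375534585
axis from tip-12mm [0.59418313 0.06168439] POST [0.59358791 0.06079257]
top [301.68 208.34] 218.0 [587.54  58.14]
top [301.35 208.37] 290.0 [587.49  59.09]
scene [327.32 283.08] 685.0 [586.07  57.2 ]
scene [327.4 283. ] 685.0 [585.78  57.28]
```

```bash
python3 - <<'E'
from h import *; import pickle
f0=pickle.load(open("top0.pkl","rb")); g0=pickle.load(open("scene0.pkl","rb"))
ax=np.array([.5938,.0612])
for n,F in (("top",f0),("scene",g0)):
    for t in (-135,-140,-145,-150,-154.6,-160):
        a=np.deg2rad(t); P=[[*(ax+r*np.array([np.cos(a),np.sin(a)])),.05] for r in (.0017,.0068,.012)]
        print(n,t,proj(F,P).round(2).tolist())
E
```

```text
top -135 [[301.0, 206.61], [302.28, 207.83], [303.58, 209.06]]
top -140 [[300.97, 206.65], [302.13, 207.97], [303.32, 209.31]]
top -145 [[300.93, 206.68], [301.97, 208.1], [303.03, 209.54]]
top -150 [[300.88, 206.71], [301.8, 208.21], [302.73, 209.74]]
top -154.6 [[300.84, 206.73], [301.63, 208.3], [302.44, 209.9]]
top -160 [[300.79, 206.75], [301.43, 208.39], [302.08, 210.06]]
scene -135 [[327.41, 285.52], [326.51, 283.91], [325.61, 282.27]]
scene -140 [[327.47, 285.51], [326.76, 283.84], [326.04, 282.14]]
scene -145 [[327.53, 285.49], [327.01, 283.78], [326.48, 282.05]]
scene -150 [[327.6, 285.48], [327.27, 283.75], [326.93, 281.98]]
scene -154.6 [[327.66, 285.48], [327.51, 283.73], [327.35, 281.95]]
scene -160 [[327.73, 285.48], [327.79, 283.72], [327.85, 281.95]]
```

The turn is small, roughly 2–9° clockwise, which is 0.5–2 mm at the mark. It fits the gripper's shoulder brushing the knob's +y side on the y = +92 mm push. I'll mend it with one light fingertip touch on that side, dragged 1.3 mm back. That bounds the correction at about 5°. Then I'll compare pixels with the first picture.

```bash
python3 - <<'E'
from plant import robot
from h import *
import pickle
w1=robot.sense()["tcp_pos"]
zt=.051; L=lambda x,y:l2w((x,y))
PX=w2l(np.array([.5938,.0612])); print("post local",PX)
s=L(PX[0],PX[1]+.014+.011+.010)
robot.goto([*s,.11],D(BA)); robot.move_straight([*s,zt],vel=.2)
f0=robot.sense()["wrist_force"]
e=L(PX[0],PX[1]+.014+.011-.004); r=robot.move_straight([*e,zt],vel=.02,contact_N=1.5)
q=robot.sense(); print("contact",r,w2l(q["tcp_pos"][:2])-PX,q["wrist_force"]-f0,q["t"])
if r:
    p=w2l(q["tcp_pos"][:2]); t=L(p[0]-.0013,p[1]); robot.move_straight([*t,zt],vel=.01)
q=robot.sense();print(w2l(q["tcp_pos"][:2])-PX,q["wrist_force"]-f0)
p=w2l(q["tcp_pos"][:2]); b=L(p[0],p[1]+.02); robot.move_straight([*b,zt],vel=.1); robot.move_straight([*b,.2],vel=.3)
robot.move_straight(w1,vel=.2,attitude=[-3.13834,0,1.4537])
w=robot.grab_frame("wrist"); pickle.dump(w,open("w2.pkl","wb"))
crop(w,261,92,381,212,5,"pics/q.png"); print(robot.sense()["t"],robot.sense()["tcp_pos"]-w1)
E
```

```text
post local [-0.08483734  0.04542957]
contact True [3.96756946e-05 2.52299512e-02] [1.19082641 0.82819302 1.25123737] 50.7083
[-0.00136354  0.02522301] [0.85541542 0.3082884  1.70997806]
53.7333 [-0.0001773   0.0002192  -0.00024482]
```

View pics/q.png

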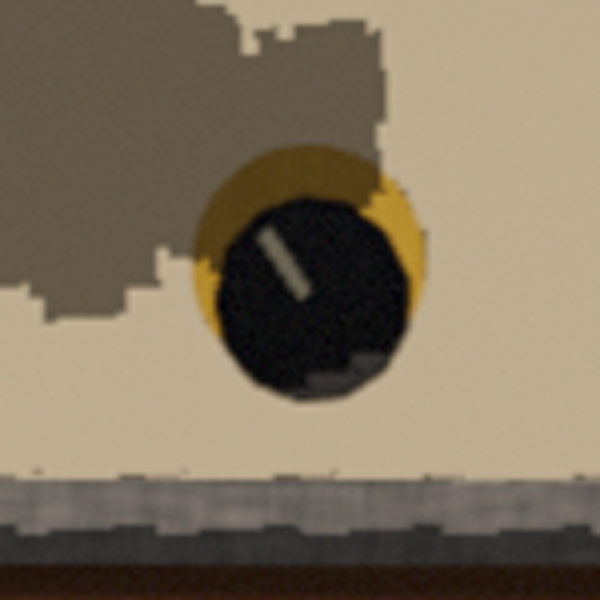

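That touch had no effect: the contact stop fired on force noise just short of the knob. There is time for one firmer try.

```bash
python3 - <<'E'
from plant import robot
from h import *
import pickle
zt=.051; L=lambda x,y:l2w((x,y))
PX=np.array([-.08484,.04543])
s=L(PX[0],PX[1]+.031)
robot.goto([*s,.09],D(BA)); robot.move_straight([*s,zt],vel=.2)
f0=robot.sense()["wrist_force"]
e=L(PX[0],PX[1]+.0225); r=robot.move_straight([*e,zt],vel=.02,contact_N=4)
q=robot.sense(); print("contact",r,w2l(q["tcp_pos"][:2])-PX,q["wrist_force"]-f0,q["t"])
p=w2l(q["tcp_pos"][:2])
if r:
    t=L(p[0]-.0013,p[1]); robot.move_straight([*t,zt],vel=.01)
    q=robot.sense(); print(w2l(q["tcp_pos"][:2])-PX,q["wrist_force"]-f0)
p=w2l(q["tcp_pos"][:2]); b=L(p[0],p[1]+.02); robot.move_straight([*b,zt],vel=.1); robot.move_straight([*b,.15],vel=.3)
o=L(-.2,.2); robot.move_straight([*o,.15],vel=.35)
f=robot.grab_frame("top"); g=robot.grab_frame("scene"); pickle.dump((f,g),open("last2.pkl","wb"))
print(f["image"][206:213,299:305].mean(2).astype(int)); print(g["image"][281:287,325:331].mean(2).astype(int)); print(robot.sense()["t"])
crop(f,235,150,435,300,4,"pics/r.png")
m,c,p=board_top(f,(274,180,440,310)); print(w2l(p[:2]),p)
E
```

```text
contact True [0.00046736 0.025208  ] [-0.40963646  1.45053659 -0.38191807] 55.8
[-0.00081067  0.02524454] [ 0.59134613 -0.84748699 -0.40572586]
[[ 49  49  49  49  47  44]
 [ 48  67  95  48  47  45]
 [ 48  67 105  94  46  46]
 [ 47  46  61  85  45  42]
 [ 47  48  62  86  59  37]
 [ 36  32  32  33  40  49]
 [ 84  47  44  47  48  52]]
[[151 139 151 141 142 144]
 [135  86 149  90 103 107]
 [ 35  22 131  60  27  21]
 [ 27  22 112  69  31  26]
 [ 24  24  79  58  30  28]
 [ 23  24  36  27  22  23]]
57.5833
[-0.01851845 -0.00903561] (0.6532467041015625, -0.0006929779052734375, np.float64(1.4526233471125924), 252.81597900390625, 39.82073211669922)
```

View pics/r.png

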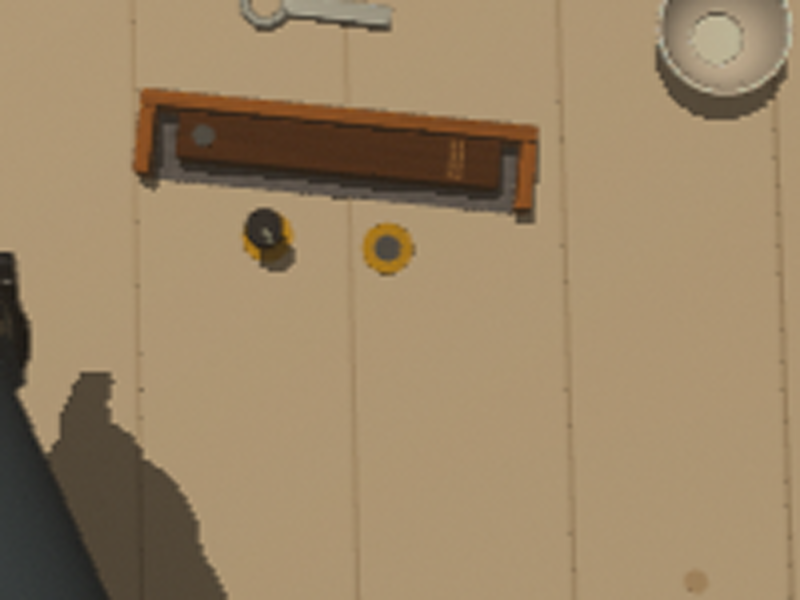

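The second touch didn't turn the knob either; its pixels are unchanged. What remains is a turn of a few degrees that I can't measure well, and more prodding could make it worse. The board is flush and the arm is clear, so I'm handing in.

```bash
python3 - <<'E'
from plant import robot
robot.close_job(); print(robot.sense()["t"])
E
```

```text
the job is handed in; nothing more can be done
the job is handed in; nothing more can be done
```

The board is stowed, but I turned the dimmer knob slightly and couldn't put it back, so that part of the brief was not fully met.

**What I did:** I only pushed the board, with the fingertips shut and never gripping it. First I pushed it lengthwise clear of the post, then swung its left (+y) end round and slid that end in behind the post. Then I pushed the other end round and pressed both halves onto the back fence. The job was handed in about 58 s in, with the arm clear.

**Board:** in the last picture it lies between the cheeks, parallel to the fence within about 0.1°. Both presses stopped on contact with the finger face 36.7 and 36.9 mm from the fence. For a 36 mm board that is flush within measuring error, with roughly 15 mm free at each end.

**Knob (failed check):** comparing pictures shows it turned a few degrees clockwise during the last pushes. The likely cause is the gripper's shoulder brushing it. My estimate is about 5°, or roughly 1 mm at the mark. The two cameras disagree: the scene view suggests about 2° and the top view 7–10°. I tried twice to turn it back with a light fingertip touch. Neither moved it, so I left it alone.

**Other objects:** the arm was not sent near any of them, and the opener and bowl look unmoved in the top view. I did not check the decanter, tumbler, tray or olive jar again at the end.

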